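# Start the annealing oven from the bench controls

### The arm

A 6-joint arm with a two-finger parallel gripper is mounted at the origin on the work surface. World frame = base frame: x ahead of the robot, y to its left, z up, the work surface at z = 0. Lengths are in m, angles in rad, forces in N, time in s.
With the tool pointing down it reaches from about 0.3 to 0.875 m from the base axis. Payload 6.4 kg.
Tool frame: the origin (TCP) lies midway between the tips of the shut fingers; the grasp point (between the pads) lies 19 mm behind it; x points along the fingers, y is the direction in which the jaws open and shut, and the axes are right-handed (so a half turn about x gives the same grasp; the last joint's range is limited). The gripper opens to 85 mm and grips with 20 to 120 N. Pads are 22 mm wide; open, the fingers measure 114 mm over their backs; the gripper's body (76 mm by 85 mm) begins 54 mm behind the grasp point. The pads swing forward as they close: fully open they stand 13 mm farther back than shut.
Start: joints at [-1.463, 0.181, 1.607, -0, 1.354, -0.206], TCP at [0.178, -0.547, 0.231] pointing down, gripper open.
Joint ranges: [-2.99, 2.99], [-0.89, 2.07], [0.3, 2.58], [-1.14, 4.28], [0, 2.63], [-3.12, 3.12]. Speed limits (rad/s): [2.57, 2.57, 3.01, 3.14, 3.14, 3.14].

### API

Orientations are given as a unit quaternion [w, x, y, z].
In Python, from bench import ctrl gives the robot as it stands.
- The arm moves only by the tool step_arm, never from a script. Its argument "motion" is a list of rows, each a list of 7 numbers: the shift along the tool's x, y, z in mm, then the turn, a rotation vector about the tool's x, y, z in degrees, then the closure in counts, from 0 (fully open) to 255 (shut). In form: [[tx, ty, tz, rx, ry, rz, hand], ...]. A call has 1 to 10 rows; each row is the pose to reach, as a shift and turn from the pose commanded when the call began, along the tool's axes at that moment; what a row does not reach only later rows make up. A row lasts 1/8 s, in which the tool goes at most 62.5 mm and 10.7 degrees, less where a joint would pass 70% of its speed; a pose out of reach is approached as far as the arm can. A call with a gripper value outside its range is refused whole. The fingers move at their own pace and stop on an object; the grip force is fixed at half the most. Time passes only in rows, so rows that repeat a pose let the fingers close. It gives the time, the measured TCP pose, the force and the opening at its end, in the units of the state.
- ctrl.get_obs(): the state, without advancing time (a new reading comes with each control period).
- ctrl.camera(name): name is "scene" or "top" or "wrist"; returns (picture, depth): 420x560x3 uint8, red, green, blue; 420x560 float32, m along the optical axis (not along the pixel's ray), 0 where there is no reading.
- ctrl.camera_info(name): a dict with "fx", "fy", "cx", "cy" (pixels), "dist_coeffs" ([k1, k2, p1, p2, k3] as OpenCV has them; the pictures are not rectified), "T" (4x4, takes a point from camera to world coordinates); the wrist camera has in their place "hand_eye" (4x4, takes a point from camera to tool coordinates, whose origin is the TCP and whose axes are the tool frame's). Camera axes: x right, y down, z forward; pixel columns grow to the right and rows downward; lengths in m; the calibration is good to about 2 mm. A picture is of the moment at which its call begins: read the wrist's pose just before it. camera_info takes no time and is no camera call.
- ctrl.hand_in(): hands the job in, once; it reports no verdict.
The state is a dict: "time_s": time; "q": joint angles; "dq": joint speeds; "joint_efforts": joint torques, N m; "eef_pos": TCP position; "eef_rot": TCP orientation; "wrist_force": force on the tool from outside, world axes, zero at the start; "torque": the same for the moment, N m; "opening": opening from 0.0 (shut) to 1.0 (fully open).
Only numpy, scipy, OpenCV 4.12 (cv2) and the standard library are available. Lean on these libraries where they do the work, as an engineer would, in place of code of your own. Each camera call takes 0.05 s, during which the arm holds its last target. There are 200 camera calls.

### The job

Start the annealing oven with the closed fingertips, in this order: press the raised end of the wide rocker on the isolator box down until it has tipped fully over, push the round plunger on the bench clock fully in, then press the square key on the push-button station fully down for a moment and let it spring back. Do not press the mushroom or the bar key beside it. Nothing is to be picked up: the clock stays where it stands, everything else on the table is left alone, and you finish clear of everything.

Things in the scene. Friction and masses are not known exactly. Their poses are not given: they have to be found in the camera images.
- isolator: Isolator box: fixed grey steel box, 120 (x) x 180 (y) x 66 mm tall, carrying one wide rocker that pivots about the box's y axis, 86 mm above the table over the box's centre. Small steel cheeks, 92 mm high, stand beside the rocker at its middle only. Origin: centre of its underside; z up.
- rocker (a joint): Tilt of the rocker: 0 to 0.1 rad at the start (off), 0.5 rad at its stop (on). It grows as the raised +x end goes down. It has no spring: it stays where it is left. It turns stiffly (0.09 N m: about 3 N at 30 mm from the pivot). Counts as on above 0.40 rad.
- rocker_raised (a point): Point on the rocker's top face, mid-width, 30 mm from the pivot, on the half raised at the start (isolator +x): about 98 mm above the table when off, 83 mm when on. At joint value q the top slopes up towards +x by 0.25 - q rad. The rocker is a black slab 84 mm long (isolator x), 48 mm wide (y), 10 mm thick, three thin ribs across this end.
- clock: Bench clock: LOOSE white case, 100 (x) x 150 (y) x 55 mm tall, about 0.8 kg, dial on one half of the top (+y), a thick round plunger on the other (-y). Not to be shifted or lifted. Origin: centre of its underside; z up.
- plunger (a joint): How far the plunger is in: 0 to 0.001 m at the start, 0.010 m fully in. Friction of 3.5 N, no spring: it stays where it is pushed. Counts as in above 0.008 m.
- plunger_top (a point): Centre of the top of the round plunger (32 mm across), which lies 42 mm to -y of the clock's centre, 77 mm above the table when out and 67 mm when fully in. Moves straight down.
- station: Push-button station: fixed grey box, 100 (x) x 210 (y) x 60 mm tall, with three black controls in a row along its y, 64 mm apart; which control is in which place varies. Origin: centre of its underside; z up.
- square_key (a joint): How far the square start key is pressed: 0 up, 0.007 m fully down. Springs back; 1.5 N to start it, 5 N fully down. Counts as pressed above 0.005 m.
- square_key_top (a point): Centre of the top of the square start key (30 x 30 mm), 77 mm above the table when up. Moves straight down.
- mushroom (a joint): How far the mushroom stop button is pressed (0 up, 0.007 m down). Springs back. Must not be pressed.
- mushroom_top (a point): Centre of the top of the round mushroom stop button (38 mm across), 86 mm above the table.
- bar_key (a joint): How far the narrow bar key is pressed (0 up, 0.007 m down). Springs back. Must not be pressed.
- bar_key_top (a point): Centre of the top of the narrow bar key (44 mm along the station's x, 13 mm along y), 77 mm above the table.
- tall_jar: Screw-top jar, 64 mm across, 110 mm tall. Loose, not part of the job. Origin: centre of its underside.
- short_jar: Screw-top jar, 68 mm across, 75 mm tall. Loose, not part of the job. Origin: centre of its underside.
- tin_cup: Open metal cup, 58 mm across, 70 mm tall. Loose, not part of the job. Origin: centre of its underside.
- paperweight: Squat glass paperweight, 56 mm across, 41 mm tall. Loose, not part of the job. Origin: centre of its underside.
- brass_weight: Small brass cylinder, 30 mm across, 22 mm tall, standing on the lid of the isolator box beside the rocker. Loose, not part of the job. Origin: centre of its underside.
- plate: White dish, 170 mm across, 18 mm tall. Loose, not part of the job. Origin: centre of its underside.
- spatula: Spatula, 200 mm long, lying flat. Loose, not part of the job. Origin: between its ends, at its underside.
- brush: Brush, 180 mm long, lying flat. Loose, not part of the job. Origin: between its ends, at its underside.
Things that resemble listed ones, but are neither listed nor needed, are in the scene too. There is more than one size of the paperweight; the job needs the smallest.

How it is judged:
On the way, in this order (a step that is already met when the one before it is completed fails the run):
1. the rocker is tipped over to on (value of joint rocker above 0.4 rad), for 0.2 s.
2. then the clock's plunger is pushed in (value of joint plunger above 0.008 m), for 0.2 s.
3. then the square key is pressed down (value of joint square_key above 0.005 m), for 0.1 s.
At the end, for the whole second after the job is handed in: The rocker is on (above 0.40 of 0.50 rad), the plunger is in (above 8 of 10 mm), all three station controls are up again, the clock stands level within 15 mm of where it was and at rest, and the other loose things are upright within 20 mm of where they were (value of joint rocker above 0.4 rad and value of joint plunger above 0.008 m and value of joint each of square_key, mushroom, bar_key below 0.002 m and distance of clock from where it was at the start of the episode below 0.015 m and angle between clock's own z axis and vertical below 0.1 rad and linear speed of clock below 0.02 m/s and distance of each of tall_jar, short_jar, tin_cup, paperweight, brass_weight, plate, spatula, brush from where it was at the start of the episode below 0.02 m and angle between each of brass_weight, paperweight, short_jar, tall_jar, tin_cup's own z axis and vertical below 0.2 rad); the robot touches nothing.
It fails at once if the plunger is pushed before the rocker is on (value of joint plunger above 0.004 m and value of joint rocker below 0.4 rad).
It fails at once if the square key is pressed before the rocker is on and the plunger is in (value of joint square_key above 0.003 m and (value of joint rocker below 0.4 rad or value of joint plunger below 0.008 m)).
It fails at once if the mushroom or the bar key is pressed (value of joint any of mushroom, bar_key above 0.003 m).
It fails at once if the clock is lifted, tipped or shifted by more than 15 mm (distance of clock from where it was at the start of the episode above 0.015 m or angle between clock's own z axis and vertical above 0.1 rad).
It fails at once if another loose thing is lifted, shifted by more than 20 mm or knocked over (distance of any of tall_jar, short_jar, tin_cup, paperweight, brass_weight, plate, spatula, brush from where it was at the start of the episode above 0.02 m or angle between any of brass_weight, paperweight, short_jar, tall_jar, tin_cup's own z axis and vertical above 0.4 rad).
It also fails if it takes over 58 s, if anything falls off the work surface, if the arm or the gripper's body presses on something with over 40 N, if the wrist force passes 120 N, or if a joint passes its speed limit or range.

## Working session

There is one attempt and no reset: what is moved stays moved. The work goes in short steps, Python scripts to look and compute and a tool call to move; the robot and the scene stay as the last step left them, time stands still between calls to the robot, and variables do not carry over. Pictures are saved under pics/ and viewed, about 8 in all and at most 12, crops included, and the job is handed in when it is done.

Besides the shell and the picture viewer there is one more tool, called after "Emit:" as name(argument=value, ...), one argument or row to a line, values as JSON. step_arm: Moves the arm, as the interface text tells. Its arguments: {"type":"object","properties":{"motion":{"type":"array","items":{"type":"array","items":{"type":"number"}}}},"required":["motion"]}

```bash
mkdir -p pics
cat > h.py <<'E'
import numpy as np, cv2
from bench import ctrl
from scipy.spatial.transform import Rotation as R
def snap(n,f):
    o=ctrl.get_obs(); im,d=ctrl.camera(n); i=ctrl.camera_info(n)
    if n=='wrist':
        q=np.array(o['eef_rot']);T=np.eye(4);T[:3,:3]=R.from_quat(q[[1,2,3,0]]).as_matrix();T[:3,3]=o['eef_pos'];T=T@np.array(i['hand_eye'])
    else: T=np.array(i['T'])
    cv2.imwrite('pics/'+f+'.png',im[:,:,::-1]); np.savez('pics/'+f+'.npz',im=im,d=d,T=T,K=np.array([[i['fx'],0,i['cx']],[0,i['fy'],i['cy']],[0,0,1]]),D=np.array(i['dist_coeffs']))
    return im,d
def load(f): return np.load('pics/'+f+'.npz')
def ray(s,uv):
    p=cv2.undistortPoints(np.array(uv,float).reshape(-1,1,2),s['K'],s['D'])[:,0]
    return np.c_[p,np.ones(len(p))]
def plane(s,uv,z):
    r=ray(s,uv)@s['T'][:3,:3].T; c=s['T'][:3,3]
    return c+r*((z-c[2])/r[:,2])[:,None]
def pts(s):  # world map from depth
    v,u=np.mgrid[:420,:560]; r=ray(s,np.c_[u.ravel(),v.ravel()])*s['d'].reshape(-1,1)
    return (r@s['T'][:3,:3].T+s['T'][:3,3]).reshape(420,560,3)
E
python3 - <<'E'
from h import *
np.set_printoptions(precision=3,suppress=True)
for n in('top','scene'): snap(n,n+'0')
s=load('top0'); print(s['T'],s['K'])
o=ctrl.get_obs(); print(o)
a=cv2.imread('pics/top0.png');cv2.imwrite('pics/top0b.png',cv2.resize(a,(800,600)))
E
```

```text
[[-0.01  -0.995  0.094  0.449]
 [-1.     0.009 -0.02   0.022]
 [ 0.019 -0.095 -0.995  1.2  ]
 [ 0.     0.     0.     1.   ]] [[458.436   0.    277.563]
 [  0.    458.436 210.63 ]
 [  0.      0.      1.   ]]
{'time_s': 0.1, 'q': array([-1.463,  0.181,  1.608,  0.   ,  1.354, -0.206]), 'dq': array([ 0.001, -0.001, -0.002,  0.001, -0.   ,  0.001]), 'joint_efforts': array([  0.   , -44.588, -35.224,  -0.   ,   0.004,   0.   ]), 'eef_pos': array([ 0.177, -0.546,  0.23 ]), 'eef_rot': array([ 0.11 ,  0.698,  0.111, -0.698]), 'wrist_force': array([-0.108, -0.043, -0.832]), 'torque': array([-0.036,  0.011, -0.025]), 'opening': 0.9942840456023972}
```

View pics/top0b.png

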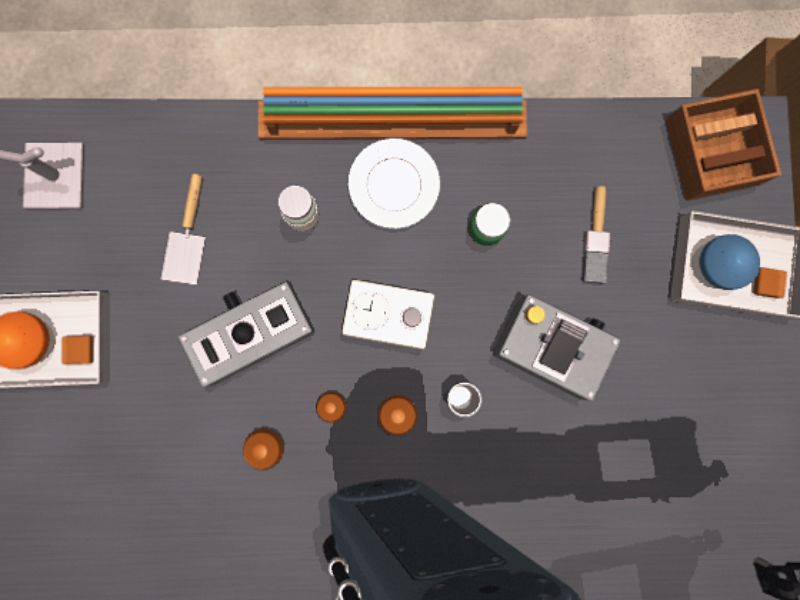

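View pics/scene0.png

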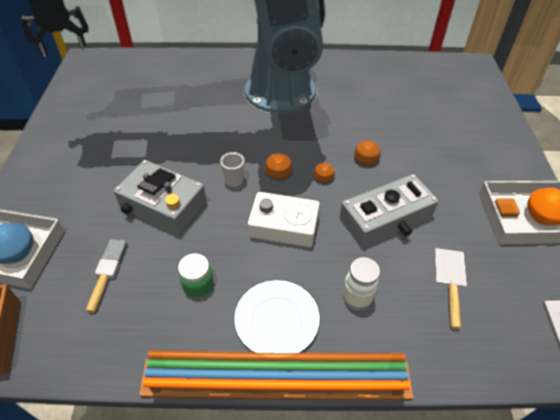

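The top view (800 px wide) shows the isolator at (560,347) with its ribbed end at (570,325). The clock plunger is at (412,317). On the station the bar is at (210,350), the mushroom at (242,333) and the square key at (277,316). The scene view agrees.

Run:
```python
from h import *
np.set_printoptions(precision=4,suppress=True)
s=load('top0'); im=s['im']; hsv=cv2.cvtColor(im,cv2.COLOR_RGB2HSV); k=.7
P=pts(s)
def blob(m,c,r=25):
    w=np.zeros(m.shape,np.uint8); c=[int(x*k) for x in c]
    w[c[1]-r:c[1]+r,c[0]-r:c[0]+r]=1
    n,l,st,ce=cv2.connectedComponentsWithStats((m&(w>0)).astype(np.uint8))
    lab=l[c[1],c[0]]; ct=max(cv2.findContours((l==lab).astype(np.uint8),0,1)[0],key=cv2.contourArea)
    return lab,st[lab][4],ct
V=hsv[...,2]
for n,c,z in(('square',(277,316),.077),('mush',(242,333),.086),('bar',(210,350),.077),('rocker',(563,347),.09)):
    lab,a,ct=blob(V<60,c); rc=cv2.minAreaRect(ct)
    b=plane(s,cv2.boxPoints(rc),z)[:,:2]; e=np.diff(np.r_[b,b[:1]],axis=0)
    print(n,lab,a,plane(s,[rc[0]],z)[0,:2],np.linalg.norm(e,axis=1)[:2],np.degrees(np.arctan2(e[:2,1],e[:2,0])), P[int(rc[0][1]),int(rc[0][0])])
# plunger: darker than case
lab,a,ct=blob((V<190),(412,317),14); rc=cv2.minEnclosingCircle(ct); print('plunger',lab,a,rc,plane(s,[rc[0]],.077)[0], P[int(rc[0][1]),int(rc[0][0])])
print('ribs', plane(s,[(570*k,326*k)],.098))
# height map (z>0.03) listing
for n,c in(('tallj',(297,198)),('cup',(464,398)),('pw',(330,405)),('brass',(536,314)),('big',(398,412))): print(n,P[int(c[1]*k),int(c[0]*k)])
o=ctrl.get_obs();q=np.array(o['eef_rot']);print(R.from_quat(q[[1,2,3,0]]).as_matrix())
```

```text
square 0 234949 [ 0.558  -0.0051] [1.4154 1.0353] [-89.9933 176.0968] [ 0.5614 -0.0044  0.0554]
mush 0 234835 [ 0.5572 -0.0049] [1.4041 1.027 ] [-89.9933 176.0968] [ 0.5614 -0.0044  0.0554]
bar 3 80 [0.4737 0.3186] [0.0117 0.0415] [ -63.5117 -152.9454] [0.4744 0.3193 0.078 ]
rocker 0 235092 [ 0.5568 -0.0048] [1.399  1.0233] [-89.9933 176.0968] [ 0.5614 -0.0044  0.0554]
plunger 0 235101 ((279.5, 209.5), 349.30010986328125) [ 0.558  -0.0051  0.077 ] [ 0.5614 -0.0044  0.0554]
ribs [[ 0.5082 -0.2924  0.098 ]]
tallj [0.7295 0.1688 0.1108]
cup [ 0.3861 -0.12    0.0041]
pw [0.3788 0.1191 0.0469]
brass [ 0.5317 -0.2376  0.0877]
big [0.3658 0.0002 0.0568]
[[-0.0002  0.3086 -0.9512]
 [ 0.0015 -0.9512 -0.3086]
 [-1.     -0.0015 -0.0003]]
```

Run:
```python
from h import *
np.set_printoptions(precision=4,suppress=True)
s=load('top0'); k=.7; P=pts(s)
def m(n,c,zmin,z,r):
    c=[int(x*k) for x in c]; w=np.zeros((420,560),bool); w[c[1]-r:c[1]+r,c[0]-r:c[0]+r]=1
    a=(w&(P[...,2]>zmin)).astype(np.uint8); N,l,st,ce=cv2.connectedComponentsWithStats(a)
    i=1+np.argmax(st[1:,4]); ct=max(cv2.findContours((l==i).astype(np.uint8),0,1)[0],key=cv2.contourArea)
    rc=cv2.minAreaRect(ct); b=plane(s,cv2.boxPoints(rc),z)[:,:2]; e=np.diff(np.r_[b,b[:1]],axis=0)
    print(n,st[i][4],'zmed',np.median(P[l==i][:,2]),'rect',plane(s,[rc[0]],z)[0,:2],'cen',plane(s,[ce[i]],z)[0,:2],np.linalg.norm(e,axis=1)[:2],np.degrees(np.arctan2(e[:2,1],e[:2,0])))
m('square',(277,316),.068,.077,14)
m('mush',(242,333),.068,.086,16)
m('bar',(210,350),.068,.077,16)
m('plunger',(412,317),.064,.077,16)
m('rocker',(563,347),.078,.089,22)
m('isobox',(560,347),.05,.066,50)
m('clock',(388,314),.04,.055,50)
m('station',(246,333),.04,.06,55)
```

```text
square 163 zmed 0.07786555901977299 rect [0.5297 0.2037] cen [0.5317 0.2048] [0.0303 0.04  ] [ -60.3075 -150.3238]
mush 204 zmed 0.08478441897260947 rect [0.5025 0.2614] cen [0.503  0.2614] [0.036  0.0387] [ -90.5561 -179.3851]
bar 111 zmed 0.0778698455131408 rect [0.4726 0.3187] cen [0.4739 0.3178] [0.0179 0.0474] [ -58.3095 -148.0489]
plunger 133 zmed 0.07766183272162319 rect [ 0.5289 -0.025 ] cen [ 0.5279 -0.0259] [0.0296 0.0313] [ -45.5101 -135.7131]
rocker 763 zmed 0.09137285986795263 rect [ 0.4746 -0.2807] cen [ 0.4746 -0.2809] [0.0833 0.0743] [ -28.1932 -117.3882]
isobox 3586 zmed 0.06778115887945302 rect [ 0.4731 -0.2801] cen [ 0.4741 -0.2806] [0.1245 0.1842] [ -27.0183 -116.4713]
clock 2366 zmed 0.056491302983392555 rect [0.5353 0.0152] cen [0.5353 0.0152] [0.0997 0.1504] [ -10.3093 -100.7175]
station 3553 zmed 0.06260030167466435 rect [0.5137 0.2681] cen [0.5031 0.2623] [0.2117 0.1282] [ -62.5513 -152.8105]
```

Emit:
step_arm(
  motion=[
    [0,-17,-48,5,0,0,255],
    [0,-35,-97,10,0,0,255],
    [0,-52,-145,15,0,0,255],
    [0,-69,-194,20,0,0,255],
    [10,-87,-242,25,0,0,255],
    [20,-104,-290,32,0,0,255],
    [35,-121,-339,39,0,0,255],
    [60,-138,-387,45,0,0,255],
    [60,-138,-387,45,0,0,255],
    [60,-138,-387,45,0,0,255],
  ],
)

```text
time_s: 1.35
eef_pos: [0.5028, -0.2961, 0.171]
eef_rot: [0.165, -0.687, 0.165, 0.688]
wrist_force: [0.1, -0.5, 0.2]
opening: -0.004
```

Run:
```python
from h import *
np.set_printoptions(precision=4,suppress=True)
o=ctrl.get_obs();q=np.array(o['eef_rot']);print(o['eef_pos'],o['opening'],o['q'],o['wrist_force']);print(R.from_quat(q[[1,2,3,0]]).as_matrix())
snap('wrist','w1'); s=load('w1'); P=pts(s)
T=s['T'];c=(np.array([.474,-.280,.09])-T[:3,3])@T[:3,:3]
print('tip px',cv2.projectPoints(np.array([[.474,-.280,.09],[.5025,-.295,.098]]),*[cv2.Rodrigues(T[:3,:3].T)[0],-T[:3,:3].T@T[:3,3],s['K'],s['D']])[0][:,0])
```

```text
[ 0.5028 -0.2961  0.171 ] -0.004204217477157661 [-0.7352  0.2595  1.6401 -0.0004  1.2428  1.3059] [ 0.0822 -0.4645  0.2001]
[[-0.0009 -0.453  -0.8915]
 [ 0.0003 -0.8915  0.453 ]
 [-1.      0.0002  0.0009]]
tip px [[278.9812 262.0429]
 [279.5492 225.9167]]
```

View pics/w1.png

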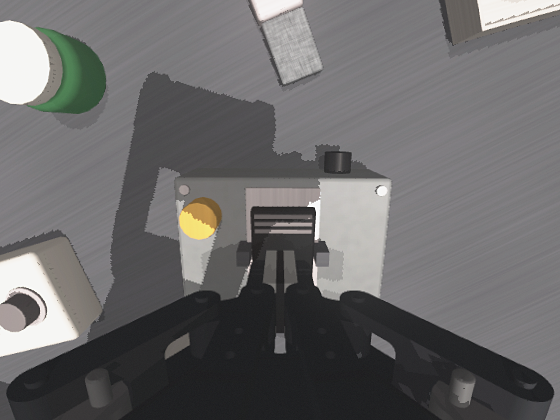

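The wrist view shows the rocker ribs at (283,222), centred under the fingertips, with the cheeks near row 252 and the brass weight clear at (200,218). I'll press down now.

Emit:
step_arm(
  motion=[
    [20,0,-3,0,0,0,255],
    [40,0,-3,0,0,0,255],
    [58,0,-3,0,0,0,255],
    [68,0,-3,0,0,0,255],
    [73,0,-3,0,0,0,255],
    [77,0,-3,0,0,0,255],
    [81,0,-3,0,0,0,255],
    [84,0,-3,0,0,0,255],
    [86,0,-3,0,0,0,255],
    [86,0,-3,0,0,0,255],
  ],
)

```text
time_s: 2.65
eef_pos: [0.5065, -0.2982, 0.0859]
eef_rot: [-0.165, 0.688, -0.166, -0.687]
wrist_force: [2.3, -2.7, 3.6]
opening: 0.002
```

Emit:
step_arm(
  motion=[
    [1,0,0,0,0,0,255],
    [2,0,0,0,0,0,255],
    [2,0,0,0,0,0,255],
  ],
)

```text
time_s: 3.02
eef_pos: [0.5063, -0.2981, 0.0842]
eef_rot: [-0.165, 0.688, -0.165, -0.687]
wrist_force: [2.6, -2.2, 7.9]
opening: 0.0
```

Emit:
step_arm(
  motion=[
    [1,0,0,0,0,0,255],
    [2,0,0,0,0,0,255],
    [2,0,0,0,0,0,255],
  ],
)

```text
time_s: 3.4
eef_pos: [0.5064, -0.2982, 0.0837]
eef_rot: [-0.165, 0.688, -0.165, -0.687]
wrist_force: [-1.9, 2.0, 18.4]
opening: -0.002
```

Emit:
step_arm(
  motion=[
    [-15,0,0,0,0,0,255],
    [-45,0,0,0,0,0,255],
    [-85,0,10,0,0,0,255],
    [-115,0,30,0,0,0,255],
    [-115,0,60,0,0,0,255],
    [-115,0,60,0,0,0,255],
    [-115,0,60,0,0,0,255],
  ],
)

```text
time_s: 4.28
eef_pos: [0.452, -0.2701, 0.1958]
eef_rot: [0.166, -0.687, 0.165, 0.688]
wrist_force: [-0.4, -1.5, -0.1]
opening: -0.003
```

Run:
```python
from h import *
np.set_printoptions(precision=4,suppress=True)
o=ctrl.get_obs();print(o['eef_pos'],o['wrist_force'])
snap('wrist','w2'); s=load('w2'); P=pts(s)
a=np.radians(-27.1);x=np.array([np.cos(a),np.sin(a)]);y=np.array([-x[1],x[0]])
d=P[...,:2]-[.474,-.280];X=d@x;Y=d@y
ok=(abs(Y)<.016)&(abs(X)<.045)&(P[...,2]>.07)
for c in np.arange(-.04,.045,.01):
    m=ok&(abs(X-c)<.005)
    if m.any(): print(round(c,3),m.sum(),np.median(P[m][:,2]))
# plunger centre again
m=(P[...,2]>.066)&(np.linalg.norm(P[...,:2]-[.528,-.025],axis=2)<.025); print('pl',m.sum(),P[m].mean(0) if m.any() else '')
```

```text
[ 0.452  -0.2701  0.1958] [-0.4381 -1.4885 -0.0754]
-0.04 64 0.10019077088015525
-0.03 991 0.10217495514265312
-0.02 1773 0.2167218750546626
-0.01 14483 0.27486049538730745
0.0 4875 0.2933087024085636
0.01 514 0.08928370200061997
0.02 514 0.08679808093928487
0.03 482 0.08486624680047777
0.04 1532 0.33817186037748237
pl 1007 [ 0.5296 -0.0323  0.0753]
```

View pics/w2.png

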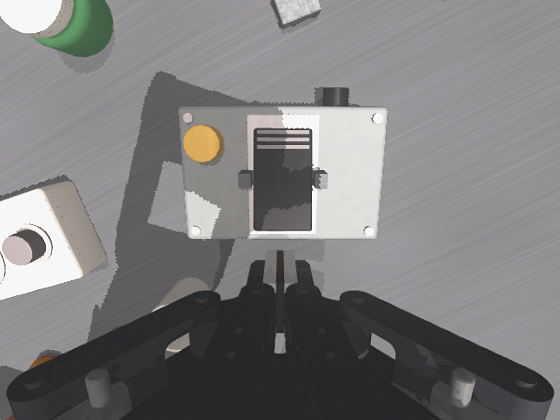

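The rocker's far half now slopes down, from 0.089 to 0.085 over 20 mm, so it is on, and the brass weight is undisturbed at (200,143). Next I'll move over the plunger.

Emit:
step_arm(
  motion=[
    [0,-40,7,0,0,0,255],
    [0,-82,14,0,0,0,255],
    [0,-125,21,0,0,0,255],
    [0,-168,28,0,0,0,255],
    [0,-210,36,0,0,0,255],
    [20,-252,43,0,0,0,255],
    [50,-252,43,0,0,0,255],
    [86,-252,43,0,0,0,255],
    [86,-252,43,0,0,0,255],
    [86,-252,43,0,0,0,255],
  ],
)

```text
time_s: 5.58
eef_pos: [0.5292, -0.0266, 0.1111]
eef_rot: [-0.165, 0.688, -0.165, -0.687]
wrist_force: [-0.6, -0.2, -0.2]
opening: 0.001
```

Run:
```python
from h import *
np.set_printoptions(precision=4,suppress=True)
o=ctrl.get_obs();print(o['eef_pos'],o['wrist_force'])
snap('wrist','w3'); s=load('w3'); T=s['T']
print(cv2.projectPoints(np.array([[.528,-.026,.077]]),*[cv2.Rodrigues(T[:3,:3].T)[0],-T[:3,:3].T@T[:3,3],s['K'],s['D']])[0][:,0])
```

```text
[ 0.5292 -0.0266  0.1111] [-0.5814 -0.215  -0.2326]
[[280.9259 246.0427]]
```

View pics/w3.png

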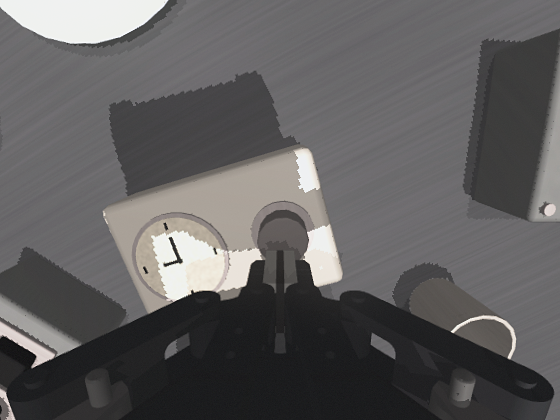

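The plunger top is at about (283,237) against a prediction of (281,246), so I'll shift about 3 mm forward and press.

Emit:
step_arm(
  motion=[
    [15,0,-3,0,0,0,255],
    [25,0,-3,0,0,0,255],
    [31,0,-3,0,0,0,255],
    [34,0,-3,0,0,0,255],
    [36,0,-3,0,0,0,255],
    [38,0,-3,0,0,0,255],
    [40,0,-3,0,0,0,255],
    [42,0,-3,0,0,0,255],
    [43,0,-3,0,0,0,255],
    [43,0,-3,0,0,0,255],
  ],
)

```text
time_s: 6.88
eef_pos: [0.5314, -0.0277, 0.0672]
eef_rot: [-0.165, 0.688, -0.165, -0.687]
wrist_force: [0.4, -0.2, -0.2]
opening: -0.005
```

Emit:
step_arm(
  motion=[
    [1,0,0,0,0,0,255],
    [2,0,0,0,0,0,255],
    [2,0,0,0,0,0,255],
  ],
)

```text
time_s: 7.25
eef_pos: [0.5316, -0.0277, 0.0669]
eef_rot: [-0.165, 0.688, -0.165, -0.687]
wrist_force: [-6.5, 0.4, 14.5]
opening: 0.002
```

Emit:
step_arm(
  motion=[
    [-15,0,0,0,0,0,255],
    [-50,0,0,0,0,0,255],
    [-100,-20,10,0,0,0,255],
    [-130,-60,30,0,0,0,255],
    [-130,-110,55,0,0,0,255],
    [-130,-160,80,0,0,0,255],
    [-120,-207,104,0,0,0,255],
    [-80,-207,104,0,0,0,255],
    [-45,-207,104,0,0,0,255],
    [-45,-207,104,0,0,0,255],
  ],
)

```text
time_s: 8.5
eef_pos: [0.5302, 0.2038, 0.1078]
eef_rot: [0.164, -0.686, 0.166, 0.689]
wrist_force: [-0.2, -1.0, 0.1]
opening: 0.001
```

Run:
```python
from h import *
np.set_printoptions(precision=4,suppress=True)
o=ctrl.get_obs();print(o['eef_pos'],o['wrist_force'])
snap('wrist','w4'); s=load('w4'); T=s['T']
print(cv2.projectPoints(np.array([[.533,.2045,.077]]),*[cv2.Rodrigues(T[:3,:3].T)[0],-T[:3,:3].T@T[:3,3],s['K'],s['D']])[0][:,0])
snap('top','t4'); t=load('t4'); P=pts(t)
m=(P[...,2]>.060)&(np.linalg.norm(P[...,:2]-[.528,-.026],axis=2)<.016); print('plunger z',m.sum(),np.percentile(P[m][:,2],[20,50,90]) if m.any() else '')
```

```text
[0.5302 0.2038 0.1078] [-0.2346 -1.0383  0.0817]
[[277.5856 242.2927]]
plunger z 129 [0.0657 0.0678 0.0701]
```

View pics/w4.png

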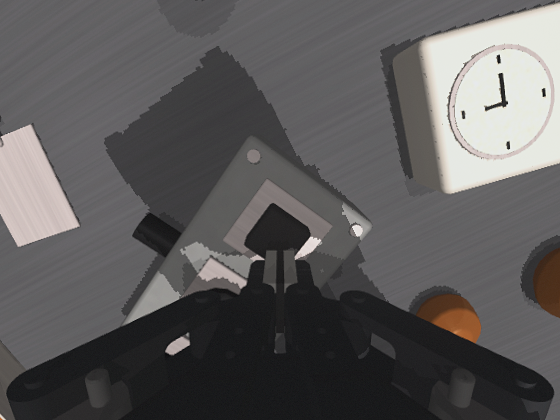

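The plunger is in: its top went from 0.0777 to 0.0678. The square key diagonal is centred at (278,240), against a prediction of (278,242). I'll press it.

Emit:
step_arm(
  motion=[
    [15,-2,-3,0,0,0,255],
    [25,-2,-3,0,0,0,255],
    [30,-2,-3,0,0,0,255],
    [33,-2,-3,0,0,0,255],
    [36,-2,-3,0,0,0,255],
    [38,-2,-3,0,0,0,255],
    [39,-2,-3,0,0,0,255],
    [39,-2,-3,0,0,0,255],
    [39,-2,-3,0,0,0,255],
  ],
)

```text
time_s: 9.72
eef_pos: [0.536, 0.2044, 0.0715]
eef_rot: [0.165, -0.688, 0.165, 0.688]
wrist_force: [-3.4, -1.0, 4.0]
opening: 0.001
```

Emit:
step_arm(
  motion=[
    [1,0,0,0,0,0,255],
    [2,0,0,0,0,0,255],
    [3,0,0,0,0,0,255],
    [3,0,0,0,0,0,255],
  ],
)

```text
time_s: 10.22
eef_pos: [0.5362, 0.2044, 0.0698]
eef_rot: [-0.165, 0.688, -0.165, -0.688]
wrist_force: [-8.6, -2.8, 17.7]
opening: -0.001
```

Force rose to 17.7 N at z = 0.0698, so the key is fully down. I'll release it and retreat towards the robot, above everything.

Emit:
step_arm(
  motion=[
    [-10,0,0,0,0,0,255],
    [-40,0,0,0,0,0,255],
    [-90,0,0,0,0,0,255],
    [-140,0,10,0,0,0,255],
    [-150,0,50,0,0,0,255],
    [-150,0,100,0,0,0,255],
    [-150,0,140,0,0,0,255],
    [-150,0,140,0,0,0,255],
    [-150,0,140,0,0,0,255],
    [-150,0,140,0,0,0,255],
  ],
)

```text
time_s: 11.48
eef_pos: [0.4124, 0.2677, 0.2183]
eef_rot: [-0.166, 0.688, -0.165, -0.687]
wrist_force: [0.5, 0.2, -0.2]
opening: -0.001
```

Run:
```python
from h import *
np.set_printoptions(precision=4,suppress=True)
o=ctrl.get_obs();print(o['eef_pos'],o['wrist_force'],np.abs(o['dq']).max())
snap('top','t5'); snap('scene','s5'); t=load('t5'); P=pts(t); P0=pts(load('top0'))
for n,c in(('plunger',[.528,-.026]),('square',[.533,.2045]),('mush',[.503,.2614]),('bar',[.4735,.318]),('rock+',[.503,-.295]),('rock-',[.445,-.265])):
    print(n,*[np.median(p[np.linalg.norm(p[...,:2]-c,axis=2)<.008][:,2]) for p in(P0,P)])
a=cv2.imread('pics/t5.png');cv2.imwrite('pics/t5b.png',cv2.resize(a,(800,600)))
m=(P[...,2]>.04)&(P[...,2]<.066)&(np.linalg.norm(P[...,:2]-[.535,.015],axis=2)<.12)
ct=max(cv2.findContours(m.astype(np.uint8),0,1)[0],key=cv2.contourArea);rc=cv2.minAreaRect(ct);print('clock',plane(t,[rc[0]],.055))
```

```text
[0.4124 0.2677 0.2183] [ 0.4849  0.1832 -0.2119] 0.005296850763518723
plunger 0.07801567791382491 0.06703191790147067
square 0.07807555178398506 0.07911430740508862
mush 0.08674712653056238 0.08659950482664303
bar 0.07770667036926637 0.07695003231844377
rock+ 0.09721343483210809 0.0845425473641428
rock- 0.08558645290913014 0.1004391756076164
clock [[0.5354 0.0152 0.055 ]]
```

View pics/t5b.png

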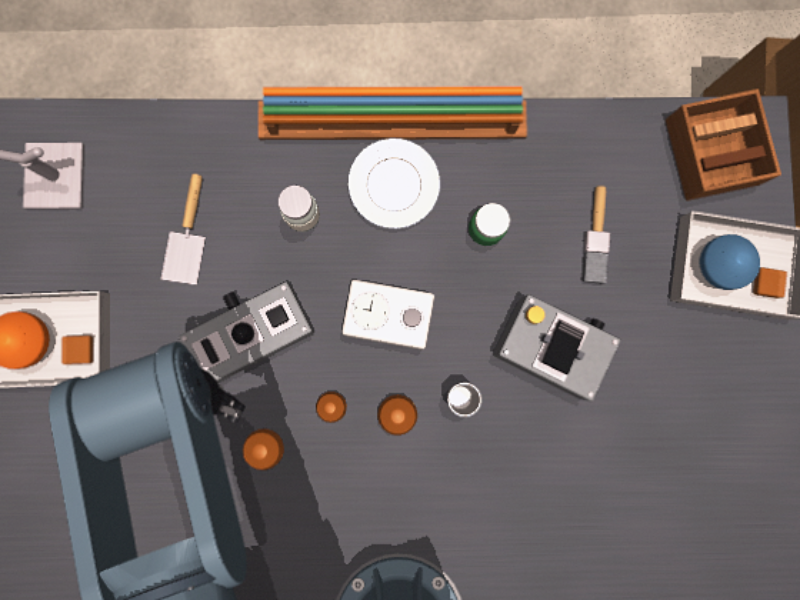

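The rocker is tipped over at (563,345), the plunger is in, and all three station controls are up. Every loose thing is where it was, and the arm is clear.

```bash
python3 -c "from bench import ctrl; print(ctrl.hand_in())"
```

```text
the job is handed in; nothing more can be done
None
```

I tipped the rocker over, pushed the clock's plunger in, then pressed and released the square key, in that order. I handed the job in after about 11.6 s; hand-in gives no verdict.

My last checks, from camera depth and the wrist force:

| Item | Before | After | Other sign |
|---|---|---|---|
| Rocker, raised end | 97 mm | 84.5 mm | stalled against its stop at 18 N |
| Plunger top | 78 mm | 67 mm | stop felt at 14.5 N |
| Square key | 78 mm | 79 mm (sprung back) | fully down at z = 69.8 mm with 17.7 N |
| Mushroom | 86.7 mm | 86.6 mm | not touched |
| Bar key | 77.7 mm | 77.0 mm | not touched |
| Clock centre | (0.535, 0.015) m | (0.535, 0.015) m | shift under 1 mm |

In the last top picture the other loose things look unmoved. The arm is clear, with about zero wrist force.

One small disagreement: the wrist camera showed the rocker and plunger several millimetres farther out than the top camera did. I moved the presses 3 mm to allow for it, and it did no harm.

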